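# Aim a car headlamp on the bench screen

## Task

Set the aim of the headlamp on the bench rig: switch the lamp on, then turn its two adjuster screws until the bright spot is centred on the cross of the aiming screen. With the lamp still lit, so that any shift of the aim would show, fold the hinged cover fully down over the adjusters; last of all switch the lamp off again. Leave the other things on the bench where they are.

Things in the scene. Friction and masses are not known exactly. Their poses are not given: they have to be found in the camera images.
- lamp_rig: Fixed headlamp aiming rig: black rectangular headlamp (220 along x, 130 along y, flat deck 135 mm above the bench) on a foot plate, joined by a rail along -y to a grey screen (250 wide, 210 high, its foot 400 mm before the lamp, leaning back 0.5 rad). Origin on the bench under mid-lamp, z up; it shines along -y. Adjusters on the deck at x = +55 (sideways) and -55 mm (height), y = 0.
- side_adjuster (a joint): Sideways adjuster (at +x of the rig; on the left for someone behind the lamp facing the screen; a left-right arrow beside it): rad, -1.6 to 1.6, larger = clockwise from above. Each rad clockwise moves the spot 30 mm along -x of the mark frame (to the right for someone facing the screen). Starts at -1.25 to -0.5. Friction 0.08 N m; stays where left.
- height_adjuster (a joint): Height adjuster (at -x of the rig; its moulded arrow is turned a quarter): rad, -1.6 to 1.6, larger = clockwise from above. Each rad clockwise raises the spot 30 mm up the screen (+z of the mark frame). Starts at -1.25 to -0.7. Friction 0.08 N m; stays where left.
- side_grip (a point): Middle of the sideways adjuster's aluminium bar handle, on its upright axis of turn, 165 mm above the bench, 30 mm above the deck. The bar is 64 mm long along this frame's x, 14 mm thick along y, 28 mm tall (14 mm above and below this point); z up. Below it a round boss of 22 mm radius rises 8 mm from the deck. The frame turns with the bar.
- height_grip (a point): The same point and frame on the bar handle of the height adjuster: same shape and size. This adjuster stands on the pivot of the reflector's frame, so its bar turns along by up to 0.1 rad, without shifting, when the sideways adjuster is turned.
- spot (a point): Centre of the bright round spot (halo 40 mm, core 18 mm across) that the reflector throws on the screen. With the lamp off it is not to be seen (the screen's face then lies a few mm in front of this point); its place across and up the screen always follows the adjusters.
- mark (a point): Centre of the black cross (108 mm wide, 72 mm high) on the screen's paler grey target plate. x level along the screen (parallel to the rig's x, to the left for someone facing the screen), z up the leaning screen, y out of its face towards the lamp. The plate sits up to 10 mm higher or lower from start to start; it is not to be moved.
- lamp_switch (a joint): Toggle lever of the lamp switch, on a black box beside the rail between lamp and screen: 0 = off (leans 0.5 rad to -y of the rig, to the screen; starts at 0 to 0.06), 1.0 rad = on (leans 0.5 rad to +y, to the lamp). 80 mm long, pivot 34 mm above the bench at x = -150, y = -235 mm of the rig; friction 0.06 N m, stays where left. Push it fully over: on is beyond 0.85, off below 0.15.
- lamp_switch_tip (a point): Centre of the 26 mm black ball at the end of the switch lever, about 104 mm above the bench at either end of its travel, 114 mm at mid-travel. The lever swings in the upright plane along the rig's y.
- cover (a joint): Opening angle of the grey hinged cover, rad: 0 = shut, level over both adjusters; starts open at 1.85 to 2.05 (upright, leaning over towards the screen); stop at 2.1. A stiff hinge (0.16 N m, about 1.5 to 2.5 N at the edge) holds it wherever it is left, so it must be pushed all the way down (under 0.06).
- cover_hinge (a point): Middle of the cover's hinge line, 190 mm above the bench, above the lens edge of the lamp (66 mm from the adjusters' axes towards the screen); axes as the rig, the hinge line along x.
- cover_edge (a point): Middle of the cover's free edge. The cover is a plate 216 mm wide (along x), 114 mm from hinge line to edge, 4 mm thick, with a 12 mm lip at the edge on its inner side. This frame turns with the cover: x along the hinge, y from the hinge out to the edge, z out of the outer face (up when shut). Shut, its edge rests on a rubber post midway behind the adjusters.
- caliper: Bystander: bare aluminium brake caliper with two pistons, 210 x 83 x 54 mm, origin under its middle. Leave it alone.
- hammer: Bystander: hammer 280 mm long lying flat, along its x. Leave it alone.
- tub: Bystander: open white plastic tub, 84 mm across, 75 mm high, origin at its underside. Leave it alone.
- spray_can: Bystander: upright spray can, 64 mm across, 190 mm high, origin at its underside. Leave it alone.

How it is judged (in metres and radians):
On the way, in this order (a step that is already met when the one before it is completed fails the run):
1. the lamp is switched on (value of joint lamp_switch above 0.85 rad), for 0.2 s.
2. with the lamp on, the spot is centred on the cross (within 5 mm sideways and 5 mm in height) (value of joint lamp_switch above 0.85 rad and x of spot in the frame of mark between -0.005 and 0.005 m and z of spot in the frame of mark between -0.005 and 0.005 m), for 0.3 s.
3. with the lamp on and the spot on the cross, the cover is fully shut (all of step 2 and value of joint cover below 0.06 rad), for 0.2 s.
4. the lamp is switched off again (value of joint lamp_switch below 0.15 rad and value of joint cover below 0.06 rad), for 0.2 s.
At the end, for the whole second after the job is handed in: The adjusters are left so that the spot's place on the screen is within 5 mm sideways and 5 mm in height of the centre of the cross, the cover is fully shut (under 0.06 rad), and the lamp switch is off (below 0.15 rad) (all of step 4 and x of spot in the frame of mark between -0.005 and 0.005 m and z of spot in the frame of mark between -0.005 and 0.005 m); the robot touches nothing.
It fails at once if the brake caliper is shoved more than 30 mm (distance of caliper from where it was at the start of the episode above 0.03 m).
It fails at once if the hammer is shoved more than 30 mm (distance of hammer from where it was at the start of the episode above 0.03 m).
It fails at once if the white tub is shoved more than 30 mm (distance of tub from where it was at the start of the episode above 0.03 m).
It fails at once if the spray can is shoved more than 30 mm (distance of spray_can from where it was at the start of the episode above 0.03 m).
It also fails if it takes over 72 s, if anything falls off the work surface, if the arm or the gripper's body presses on something with over 40 N, if the wrist force passes 120 N, or if a joint passes its speed limit or range.

## Robot

A 6-joint arm with a two-finger parallel gripper is mounted at the origin on the work surface. World frame = base frame: x ahead of the robot, y to its left, z up, the work surface at z = 0. Lengths are in mm, angles in rad, forces in N, time in s.
With the tool pointing down it reaches from about 300 to 775 mm from the base axis. Payload 14.6 kg.
Tool frame: the origin (TCP) lies between the finger pads; the fingertips stand 8 mm ahead of it and the grasp point (between the pads) lies 11 mm behind it; x points along the fingers, z is the direction in which the jaws open and shut, and the axes are right-handed (so a half turn about x gives the same grasp; the last joint's range is limited). The gripper opens to 85 mm and grips with 20 to 120 N. Pads are 22 mm wide; open, the fingers measure 114 mm over their backs; the gripper's body (76 mm by 85 mm) begins 54 mm behind the grasp point. The pads swing forward as they close: fully open they stand 13 mm farther back than shut.
Start: joints at [-1.186, 0.3, 1.521, -0, 1.321, -0.067], TCP at [240.114, -494.808, 239.281] pointing down, gripper open.
Joint ranges: [-3.03, 3.03], [-0.79, 2.21], [0.23, 2.52], [-1.04, 4.18], [0, 3.07], [-2.55, 2.55]. Speed limits (rad/s): [2.22, 2.22, 2.57, 3.14, 3.14, 3.14].

## Interface

Orientations are given as a unit quaternion [x, y, z, w].
In Python, from workcell import * gives the robot as it stands.
- The arm moves only by the tool drive_tool, never from a script. Its argument "commands" is one flat list of numbers, 4 for each row, row after row: the shift along the world's x, y, z in m, then the turn about the world's z in degrees. In form: [tx, ty, tz, spin, tx, ty, tz, spin, ...]. A call has 1 to 12 rows; each row shifts and turns the commanded pose from where the row before left it; what a row does not reach is not made up. A row lasts 1/12 s, in which the tool goes at most 41.7 mm and 7.16 degrees, less where a joint would pass 70% of its speed; a pose out of reach is approached as far as the arm can. A call with a gripper value outside its range is refused whole. "fingers" is the opening, from 0 (shut) to 1 (fully open), set as the call begins (left out, the last holds). The fingers move at their own pace and stop on an object; "grip_force" is the grip in N (left out, the last holds). Time passes only in rows, so rows that do not move let the fingers close. It gives the time, the measured TCP pose, the force and the opening at its end, in the units of the state.
- get_state(): the state, without advancing time (a new reading comes with each control period).
- grab_frame(name): name is "scene" or "top" or "wrist"; returns the picture (420x560x3 uint8, blue, green, red); there is no depth.
- get_calibration(name): a dict with "mtx" (3x3 intrinsics, pixels), "R" (3x3) and "t" (3): a world point X has camera coordinates R X + t. Camera axes: x right, y down, z forward; pixel columns grow to the right and rows downward; lengths in mm; the calibration is good to about 2 mm. The wrist camera is an equidistant fisheye: a pixel r from the principal point sees the ray r / f radians off the axis. A picture is of the moment at which its call begins: read the wrist's pose just before it. get_calibration takes no time and is no camera call; for the wrist camera it gives the pose at the moment of the call.
- sign_off(): hands the job in, once; it reports no verdict.
The state is a dict: "clock": time; "q": joint angles; "qd": joint speeds; "effort": joint torques, N m; "tcp_pos": TCP position; "eef_rot": TCP orientation; "force": force on the tool from outside, world axes, zero at the start; "torque": the same for the moment, N m; "width": opening from 0.0 (shut) to 1.0 (fully open).
Only numpy, scipy, OpenCV 4.12 (cv2) and the standard library are available. Lean on these libraries where they do the work, as an engineer would, in place of code of your own. Each camera call takes 0.05 s, during which the arm holds its last target. There are 200 camera calls.

## Working session

There is one attempt and no reset: what is moved stays moved. The work goes in short steps, Python scripts to look and compute and a tool call to move; the robot and the scene stay as the last step left them, time stands still between calls to the robot, and variables do not carry over. Pictures are saved under pics/ and viewed, about 8 in all and at most 12, crops included, and the job is handed in when it is done.

Besides the shell and the picture viewer there is one more tool, called after "Call:" by a JSON object that holds its "name" and its "arguments". drive_tool: Moves the arm, as the interface text tells. Its arguments: {"type":"object","properties":{"commands":{"type":"array","items":{"type":"number"}},"fingers":{"type":"number"},"grip_force":{"type":"number"}},"required":["commands"]}

```bash
mkdir -p pics; ls; python3 - <<'E'
from workcell import *
import cv2,numpy as np
s=get_state();print(s)
for n in("scene","top"):
    f=grab_frame(n);cv2.imwrite(f"pics/{n}0.png",f)
    print(n,get_calibration(n))
print(get_calibration("wrist"))
E
```

```text
pics
{'clock': 0.0, 'q': array([-1.18560486e+00,  3.00504611e-01,  1.52158645e+00, -1.12457656e-05,
        1.32069227e+00, -6.65763109e-02]), 'qd': array([ 0.00034854, -0.00109323,  0.00022602, -0.00084427, -0.00108754,
       -0.00026484]), 'effort': array([-5.93898440e-04, -5.43509173e+01, -3.61790943e+01, -8.37739503e-05,
        4.02228106e-03, -1.62964579e-05]), 'tcp_pos': array([ 240.02860877, -494.61102524,  238.70065185]), 'eef_rot': array([ 0.37555698,  0.599626  , -0.37506986,  0.59893924]), 'force': array([-0.03961858,  0.05053752,  0.23423121]), 'torque': array([-0.0252713 ,  0.00971992, -0.03235036]), 'width': 0.9969395783232178}
scene {'mtx': array([[413.7942211 ,   0.        , 281.79008396],
       [  0.        , 413.7942211 , 210.41596864],
       [  0.        ,   0.        ,   1.        ]]), 'R': array([[-0.44369498,  0.89596907,  0.01934398],
       [ 0.50626831,  0.26840429, -0.8195435 ],
       [-0.73947763, -0.35383409, -0.57269038]]), 't': array([ 227.33643565, -183.11034203, 1695.06177157])}
top {'mtx': array([[411.51221419,   0.        , 277.76075327],
       [  0.        , 411.51221419, 206.54182546],
       [  0.        ,   0.        ,   1.        ]]), 'R': array([[ 0.02460156, -0.99969663,  0.00118656],
       [-0.97672293, -0.02428916, -0.21312522],
       [ 0.21308939,  0.00408427, -0.97702417]]), 't': array([  25.07946262,  611.56085365, 1120.07291999])}
{'mtx': array([[325.1922621 ,   0.        , 276.54362388],
       [  0.        , 325.1922621 , 210.2199922 ],
       [  0.        ,   0.        ,   1.        ]]), 'R': array([[ 0.43633737, -0.89978238, -0.00117211],
       [-0.86189449, -0.41833747,  0.28658621],
       [-0.25835556, -0.12403804, -0.95805374]]), 't': array([-549.95568483,  -37.2888572 ,  379.93638242])}
```

View pics/scene0.png

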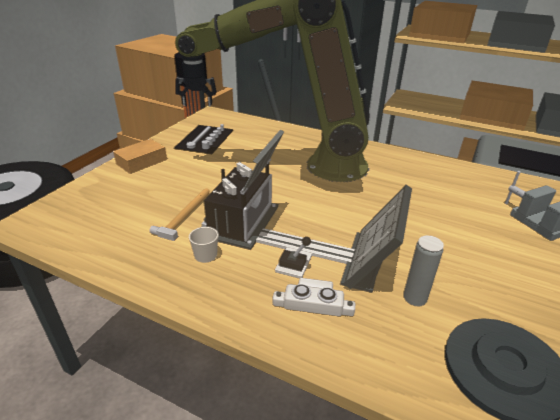

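View pics/top0.png

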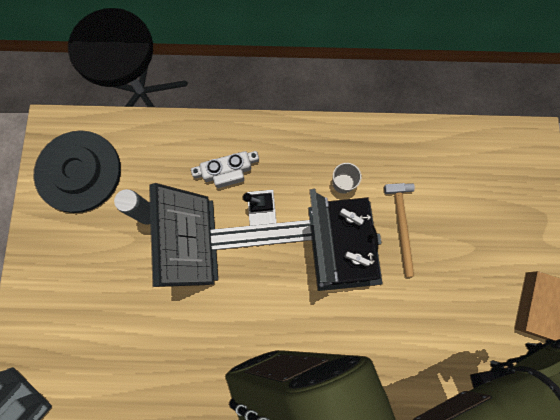

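The top view shows the screen at left (world +y), the lamp at right around (345,240), and the bars at about (352,216) and (360,259). The switch is at (258,203). The rig's x axis points roughly to world -x. I'll zoom in next.

```bash
python3 - <<'E'
import cv2
f=cv2.imread("pics/top0.png")[175:300,140:400]
cv2.imwrite("pics/top0c.png",cv2.resize(f,None,fx=3,fy=3,interpolation=cv2.INTER_CUBIC))
E
```

```text
(no output)
```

View pics/top0c.png

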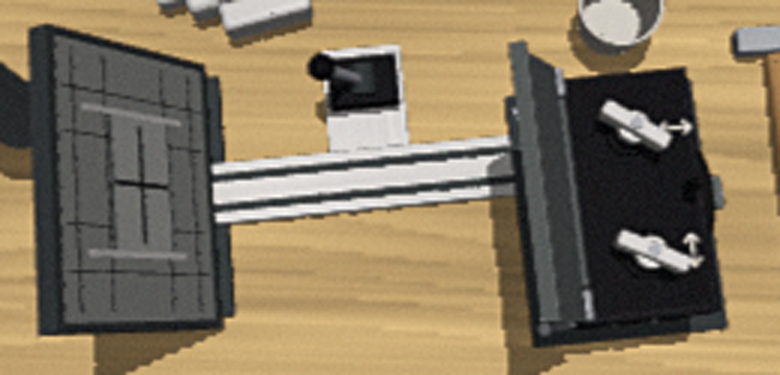

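The crop shows the bar tops at crop (636,123) and (654,250), the switch ball at (321,66), the cross at (142,185), and the rear deck corners at (686,68) and (718,312).

```bash
cat > h.py <<'E'
import numpy as np,cv2
from scipy.optimize import least_squares
from workcell import *
def proj(X,c):
    p=c["R"]@np.asarray(X,float)+c["t"]; q=c["mtx"]@p; return q[:2]/q[2]
def onz(uv,z,c):
    d=c["R"].T@np.linalg.inv(c["mtx"])@np.array([uv[0],uv[1],1.]); o=-c["R"].T@c["t"]
    return o+d*(z-o[2])/d[2]
def rig(p,X):
    c,s=np.cos(p[2]),np.sin(p[2]); return np.array([p[0]+c*X[0]-s*X[1],p[1]+s*X[0]+c*X[1],X[2]])
def unrig(p,W):
    c,s=np.cos(p[2]),np.sin(p[2]); d=np.asarray(W[:2])-p[:2]; return np.array([c*d[0]+s*d[1],-s*d[0]+c*d[1],W[2]])
E
python3 - <<'E'
from h import *
c=get_calibration("top")
P=lambda u,v:np.array([140+u/3-.33,175+v/3-.33])
obs=[((-55,0,179),P(636,123)),((55,0,179),P(654,250)),((-150,-273,104),P(321,66)),((-110,65,135),P(686,68)),((110,65,135),P(718,312))]
r=least_squares(lambda p:np.concatenate([proj(rig(p,X),c)-u for X,u in obs]),[550,-180,np.pi],x_scale=[10,10,.1],loss='soft_l1')
p=r.x;print(p,r.fun.round(1));np.save("p.npy",p)
for n,X in dict(height=(-55,0,165),side=(55,0,165),tip=(-150,-273,104),pivot=(-150,-235,34),hinge=(0,-66,190),edge=(0,48,190),mark=(0,-460,110)).items(): print(n,rig(p,X).round(1))
for n,a,b in (("height",(602,105),(670,146)),("side",(618,235),(690,268))):
    A,B=onz(P(*a),179,c),onz(P(*b),179,c);print(n,A.round(),B.round(),np.linalg.norm(A-B).round(1),"ang world deg",np.degrees(np.arctan2(*(B-A)[1::-1])))
print("mark proj",proj(rig(p,(0,-460,110)),c),P(142,185))
# tub, can
print("tub",onz((346,178),75,c),"can",onz((127,201),190,c),"caliper",onz((226,168),40,c),"hammer",onz((399,188),20,c),onz((408,276),15,c))
E
```

```text
[ 511.57695264 -157.51740908    3.25577355] [-0.3  0.2 -0.8  0.3 -1.1 -0.3  1.3 -0.3  2.1 -0. ]
height [ 566.2 -151.3  165. ]
side [ 456.9 -163.8  165. ]
tip [629.5 130.8 104. ]
pivot [633.8  93.   34. ]
hinge [504.1 -91.9 190. ]
edge [ 517.  -205.2  190. ]
mark [459.2 299.5 110. ]
height [ 582. -123.  179.] [ 547. -181.  179.] 67.7 ang world deg -120.73079629915027
side [ 470. -136.  179.] [ 443. -196.  179.] 65.8 ang world deg -113.53413978862946
mark proj [180.44518784 255.53942148] [187.00333333 236.33666667]
tub [ 698.50475575 -155.85665728   75.        ] can [588.64953845 428.85135748 190.        ] caliper [731.13742182 198.84215392  40.        ] hammer [ 687.32004341 -325.08274074   20.        ] [ 424.94882134 -342.62108914   15.        ]
```

```bash
python3 - <<'E'
from h import *
c=get_calibration("top");p=np.load("p.npy")
P=lambda u,v:np.array([140+u/3-.33,175+v/3-.33])
for u in((213,193),(510,165)): print("rail",unrig(p,onz(P(*u),8,c)))
for z in(80,110,140): print("mark",unrig(p,onz(P(142,185),z,c)))
for u in((38,30),(45,330)): print("screen top corners",unrig(p,onz(P(*u),190,c)))
for u in((403,45),(407,147),(330,52)): print("switch plate",unrig(p,onz(P(*u),2,c)))
cs=get_calibration("scene")
for n,X in dict(height=(-55,0,179),side=(55,0,179),tip=(-150,-273,104),tub=None).items():
    if X: print(n,proj(rig(p,X),cs))
f=grab_frame("scene");
g=cv2.resize(f[120:300,160:460],None,fx=2.6,fy=2.6,interpolation=cv2.INTER_CUBIC);cv2.imwrite("pics/sc.png",g)
E
```

```text
rail [ -53.00826817 -391.51929319    8.        ]
rail [-54.63516741 -95.24005418   8.        ]
mark [ -55.5760376  -446.34748474   80.        ]
mark [ -50.69734323 -440.12965625  110.        ]
mark [ -45.81864886 -433.91182776  140.        ]
screen top corners [-181.25595592 -507.60899433  190.        ]
screen top corners [  75.50525349 -508.20929937  190.        ]
switch plate [-188.73835599 -190.5463855     2.        ]
switch plate [ -82.96800728 -195.80537499    2.        ]
switch plate [-188.0296856  -265.46058329    2.        ]
height [229.21435202 182.18159876]
side [244.37486625 165.51329629]
tip [306.54722323 241.88427984]
```

View pics/sc.png

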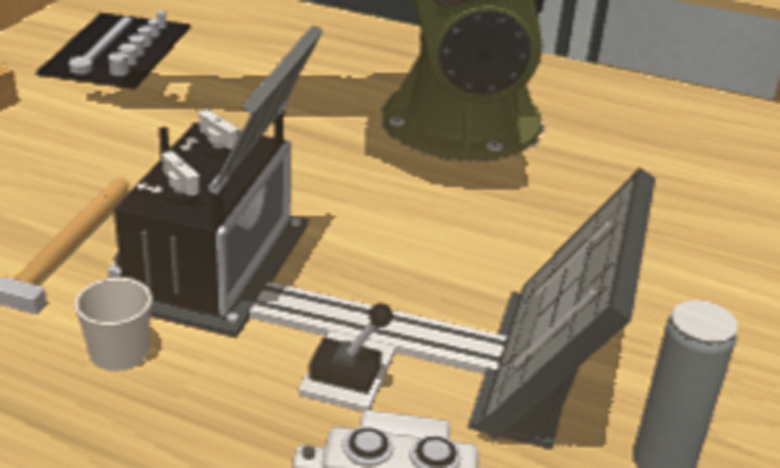

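The rig pose holds up. The rail and mark both sit at rig x ≈ -54, in line with the height adjuster's pivot, and both views agree within about 2 px. I'll rise, travel over to the screen side of the switch, and close the fingers.

Call:
{"name": "drive_tool", "arguments": {"commands": [0,0,0.036,-6.5,0,0,0.036,-6.5,0,0,0.036,-6.5,0.01,0.03,0,0,0.0187,0.0326,0,0,0.0187,0.0326,0,0,0.0187,0.0326,0,0,0.0187,0.0326,0,0,0.0187,0.0326,0,0,0.0187,0.0326,0,0,0.0187,0.0326,0,0,0.0187,0.0326,0,0], "fingers": 0, "grip_force": 40}}

```text
clock: 1.15
tcp_pos: [400.1, -202.2, 347.3]
eef_rot: [0.471, 0.527, -0.471, 0.527]
force: [0.0, -1.0, -0.4]
width: -0.003
```

Call:
{"name": "drive_tool", "arguments": {"commands": [0.0187,0.0326,0,0,0.0187,0.0326,0,0,0.0187,0.0326,0,0,0.0187,0.0326,0,0,0.0187,0.0326,0,0,0.0187,0.0326,0,0,0.0187,0.0326,0,0,0.0187,0.0326,0,0,0.0187,0.0326,0,0,0.0187,0.0326,0,0,0.0187,0.0326,0,0,0,0,0,0]}}

```text
clock: 2.15
tcp_pos: [606.7, 159.5, 344.9]
eef_rot: [0.47, 0.529, -0.471, 0.527]
force: [0.6, -0.3, -0.8]
width: -0.001
```

Call:
{"name": "drive_tool", "arguments": {"commands": [0.016,0.028,0,0,0,0,-0.036,0,0,0,-0.036,0,0,0,-0.036,0,0,0,-0.036,0,0,0,-0.036,0,0,0,-0.036,0,0,0,-0.03,0,0,0,0,0]}}

```text
clock: 2.9
tcp_pos: [618.5, 181.7, 94.5]
eef_rot: [0.468, 0.529, -0.474, 0.525]
force: [-1.1, -0.6, -1.1]
width: -0.002
```

```bash
python3 - <<'E'
from h import *
s=get_state();print(s["tcp_pos"],s["force"])
f=grab_frame("scene")
g=cv2.resize(f[150:330,220:480],None,fx=3,fy=3,interpolation=cv2.INTER_CUBIC);cv2.imwrite("pics/s1.png",g)
E
```

```text
[618.49916252 181.65873755  94.52014235] [-1.12069007 -0.59167377 -1.13248775]
```

View pics/s1.png

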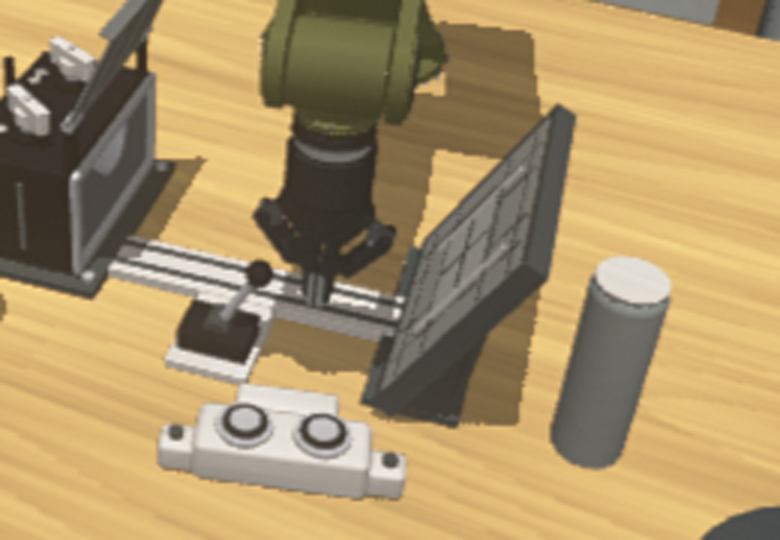

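The fingertips (crop (315,300)) are just on the screen side of the ball (260,273), with the lever off. Now I'll push it toward the lamp.

Call:
{"name": "drive_tool", "arguments": {"commands": [0.006,-0.008,0.003,0,0.001,-0.009,0,0,0.001,-0.009,0,0,0.001,-0.009,0,0,0.001,-0.009,0,0,0.001,-0.009,0,0,0.001,-0.009,0,0,0.001,-0.009,0,0,0.001,-0.009,0,0,0.001,-0.009,0,0,0.001,-0.009,0,0,0,0,0,0]}}

```text
clock: 3.95
tcp_pos: [637.6, 82.7, 104.1]
eef_rot: [0.472, 0.527, -0.472, 0.527]
force: [-0.6, -0.0, -0.2]
width: -0.001
```

```bash
python3 - <<'E'
from h import *
s=get_state();print(s["tcp_pos"],s["force"])
f=grab_frame("top"); cv2.imwrite("pics/top1.png",f)
c=get_calibration("top");p=np.load("p.npy")
print(proj(rig(p,(-150,-197,104)),c),proj(s["tcp_pos"],c))
print("changed bright:",)
g=cv2.cvtColor(f,cv2.COLOR_BGR2GRAY).astype(int)[180:290,150:215]
print(g.max(),np.argwhere(g>200).mean(0) if (g>200).any() else None,(g>200).sum())
E
```

```text
[637.56978856  82.71321873 104.11692618] [-0.60972561 -0.04053158 -0.17533015]
[272.63926814 193.97978318] [262.86209625 193.93598373]
changed bright:
255 [74.00490196 39.3627451 ] 204
```

Call:
{"name": "drive_tool", "arguments": {"commands": [0,-0.003,-0.003,0,0,-0.003,0,0,0,0,0,0,0,0,0,0]}}

```text
clock: 4.33
tcp_pos: [637.4, 80.4, 101.1]
eef_rot: [0.472, 0.528, -0.47, 0.527]
force: [1.7, 10.1, -0.9]
width: 0.001
```

```bash
python3 - <<'E'
from h import *
s=get_state();print(s["tcp_pos"],s["force"])
f=grab_frame("top"); cv2.imwrite("pics/top1.png",cv2.resize(f[175:300,140:400],None,fx=3,fy=3,interpolation=cv2.INTER_CUBIC))
E
```

```text
[637.3881785   80.36035798 101.13712688] [ 1.67349433 10.07293475 -0.93467393]
```

View pics/top1.png

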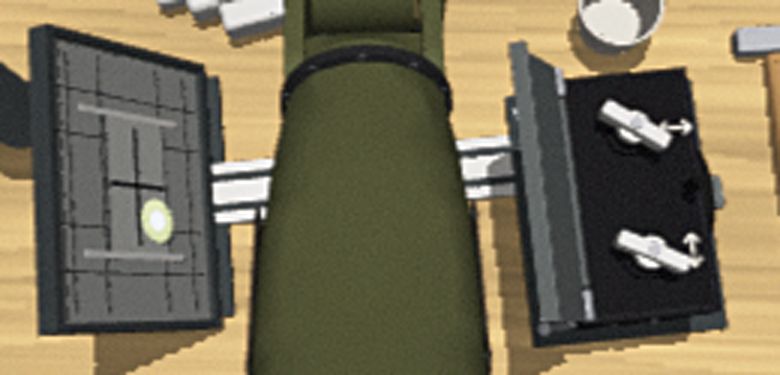

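Contact with the stop gives 10 N, so the lamp is fully on. The spot is at crop (157,222) and the cross at (140,186). The wrist camera can see the screen nearly square on from above the rail, so I'll back off and look from there.

Call:
{"name": "drive_tool", "arguments": {"commands": [0,0.02,0,0,0,0.02,0,0,0,0,0.038,0,0,0,0.038,0,-0.036,0,0.038,0,-0.036,0,0,0,-0.036,0,0,0,-0.036,0,0,0,-0.033,0,0,0,0,0,0,0,0,0,0,0]}}

```text
clock: 5.3
tcp_pos: [467.0, 118.9, 208.1]
eef_rot: [0.471, 0.527, -0.471, 0.528]
force: [0.7, -0.4, 0.3]
width: -0.002
```

```bash
cat >> h.py <<'E'
A=0.5
def ray(uv,c,fish):
    m=c["mtx"]
    if fish:
        x=(uv[0]-m[0,2])/m[0,0];y=(uv[1]-m[1,2])/m[1,1];r=np.hypot(x,y)+1e-12
        d=np.array([x/r*np.sin(r),y/r*np.sin(r),np.cos(r)])
    else: d=np.linalg.inv(m)@np.array([uv[0],uv[1],1.])
    return -c["R"].T@c["t"],c["R"].T@d
def onscreen(uv,c,fish,p,off=0):
    "(x, up-screen s) in rig frame on the leaning face"
    o,d=ray(uv,c,fish);o2=unrig(p,o);d2=unrig(p,o+d)-o2
    n=np.array([0,np.cos(A),np.sin(A)]);q=np.array([0,-400,0.])+off*n
    k=n@(q-o2)/(n@d2);X=o2+k*d2
    return np.array([X[0],(X-q)@np.array([0,-np.sin(A),np.cos(A)])])
def projw(X,c):
    v=c["R"]@np.asarray(X,float)+c["t"];th=np.arctan2(np.hypot(*v[:2]),v[2]);h=v[:2]/np.hypot(*v[:2])
    return np.array([c["mtx"][0,2],c["mtx"][1,2]])+c["mtx"][0,0]*th*h
E
python3 - <<'E'
from h import *
p=np.load("p.npy")
c=get_calibration("wrist");f=grab_frame("wrist");cv2.imwrite("pics/w1.png",f)
print(get_state()["tcp_pos"])
print(projw(rig(p,(-54,-400-120*np.sin(A),120*np.cos(A))),c),"tip on",projw(rig(p,(-150,-197,104)),c))
E
```

```text
[467.96597954 118.80676674 208.03583673]
[ 65.4265823  137.12720088] tip on [384.60520774   6.32285741]
```

View pics/w1.png

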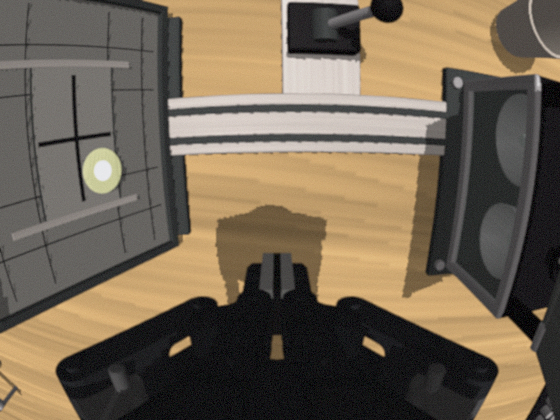

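The wrist view shows the cross at (76,139) and the spot core at (103,171). The switch ball is at (386,9), against a prediction of (385,6) for fully on.

```bash
cat >> h.py <<'E'
def measure(f,c,p,mark=None):
    g=f.min(2).astype(np.uint8);b=(cv2.GaussianBlur(g,(3,3),0)>225).astype(np.uint8)
    b[:, 175:]=0
    n,l,st,ce=cv2.connectedComponentsWithStats(b);i=1+st[1:,4].argmax();u=ce[i]
    s=onscreen(u,c,True,p);print("spot px",u.round(1),st[i,4],"screen",s.round(1))
    return s
E
python3 - <<'E'
from h import *
p=np.load("p.npy");c=get_calibration("wrist");f=cv2.imread("pics/w1.png")
s=measure(f,c,p)
for n,u in dict(m=(76,139),l=(39,145),r=(111,133),t=(73,75),b=(83,200)).items(): print(n,onscreen(u,c,True,p).round(1))
m=onscreen((76,139),c,True,p);d=s-m
print("spot rel mark",d.round(1),"side turn deg",np.degrees(d[0]/30).round(1),"height turn deg",np.degrees(-d[1]/30).round(1))
cv2.imwrite("pics/w1c.png",cv2.resize(f[50:230,0:180],None,fx=3.3,fy=3.3,interpolation=cv2.INTER_CUBIC))
E
```

```text
spot px [102.3 170.3] 219 screen [-19.9  84.3]
m [-52.1 109.3]
l [-52.1 145.7]
r [-53.3  71. ]
t [-108.5  109.9]
b [  2.7 109.1]
spot rel mark [ 32.2 -25. ] side turn deg 61.6 height turn deg 47.8
```

Call:
{"name": "drive_tool", "arguments": {"commands": [0,0,0.04,6,0,0,0.04,6,0,0,0.04,6,0,-0.036,0.005,6,0,-0.036,0,6,0,-0.036,0,6,0,-0.036,0,6,0,-0.036,0,6,0,-0.036,0,6,0,-0.036,0,6,-0.01,-0.03,0,0,0,0,0,0]}}

```text
clock: 6.35
tcp_pos: [457.4, -168.0, 332.0]
eef_rot: [0.146, 0.692, -0.146, 0.692]
force: [0.3, -0.4, 0.7]
width: -0.001
```

Call:
{"name": "drive_tool", "arguments": {"commands": [0,0,-0.03,0,0,0,-0.03,0,0,0,-0.02,0,0,0,0,0,0,0,0,0], "fingers": 0.55}}

```text
clock: 6.77
tcp_pos: [458.3, -163.5, 252.5]
eef_rot: [0.145, 0.693, -0.145, 0.692]
force: [0.7, 0.4, 1.5]
width: 0.556
```

```bash
python3 - <<'E'
from h import *
p=np.load("p.npy")
c=get_calibration("wrist");f=grab_frame("wrist");s=get_state();print(s["tcp_pos"],s["eef_rot"],s["width"])
cv2.imwrite("pics/w2.png",f)
for n,X in dict(side=(55,0,179),height=(-55,0,179),c1=(-110,65,135),c2=(110,65,135)).items(): print(n,projw(rig(p,X),c).round(1))
E
```

```text
[ 458.60145366 -163.59143983  253.64602173] [ 0.14458842  0.69180607 -0.1447369   0.69249533] 0.5484597096430711
side [274.6 225.8]
height [414.3 148. ]
c1 [470.5 179.5]
c2 [258.7 296.7]
```

View pics/w2.png

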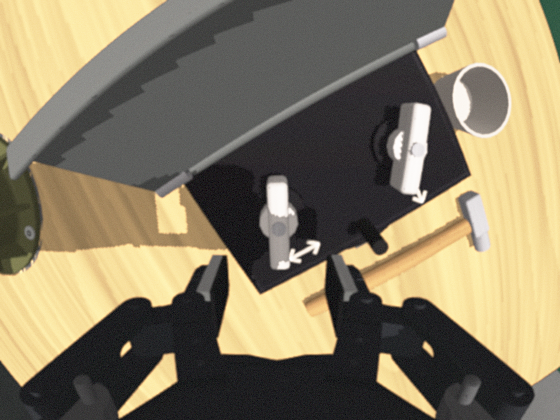

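Wrist view: the side pivot is at (278,228) with bar ends at (277,178) and (280,268). The height pivot is at (417,150) with ends at (418,104) and (405,192).

```bash
cat >> h.py <<'E'
def wz(u,z,c):
    o,d=ray(u,c,True);return o+d*(z-o[2])/d[2]
def pick(p,c,u,a,b,z=179):
    A_,B_=wz(a,z,c),wz(b,z,c);ang=np.degrees(np.arctan2(*(B_-A_)[1::-1]))
    print("piv",wz(u,z,c).round(1),"mid",((A_+B_)/2).round(1),"len",np.linalg.norm(A_-B_).round(1),"jaw deg",round(ang+90,1))
E
python3 - <<'E'
from h import *
p=np.load("p.npy");c=get_calibration("wrist")
pick(p,c,(278.5,228),(277,178),(280,268));pick(p,c,(417,150),(418,104),(405,192))
print(rig(p,(55,0,165)),rig(p,(-55,0,165)))
E
```

```text
piv [ 459.1 -166.9  179. ] mid [ 459.9 -165.   179. ] len 65.5 jaw deg -21.7
piv [ 568.7 -153.8  179. ] mid [ 565.6 -151.5  179. ] len 61.9 jaw deg -28.9
[ 456.9350884  -163.78372163  165.        ] [ 566.21881687 -151.25109653  165.        ]
```

Call:
{"name": "drive_tool", "arguments": {"commands": [0,-0.002,-0.03,1.5,0,0,-0.03,0,0,0,-0.02,0,0,0,-0.014,0,0,0,0,0,0,0,0,0]}}

```text
clock: 7.32
tcp_pos: [458.6, -165.7, 159.9]
eef_rot: [0.135, 0.693, -0.136, 0.694]
force: [-0.6, 0.2, 0.2]
width: 0.552
```

Call:
{"name": "drive_tool", "arguments": {"commands": [0,0,0,0,0,0,0,0,0,0,0,0,0,0,0,0,0,0,0,0,0,0,0,0], "fingers": 0, "grip_force": 30}}

```text
clock: 7.82
tcp_pos: [458.5, -165.7, 160.2]
eef_rot: [0.135, 0.693, -0.136, 0.695]
force: [0.3, 0.7, 8.7]
width: 0.161
```

Gripped at 0.161 × 85 ≈ 13.7 mm, which matches the bar's 14 mm. Turning it 60° clockwise.

Call:
{"name": "drive_tool", "arguments": {"commands": [0,0,0,-3,0,0,0,-6,0,0,0,-6,0,0,0,-6,0,0,0,-6,0,0,0,-6,0,0,0,-6,0,0,0,-6,0,0,0,-6,0,0,0,-6,0,0,0,-3,0,0,0,0]}}

```text
clock: 8.82
tcp_pos: [458.7, -165.9, 160.2]
eef_rot: [0.466, 0.531, -0.465, 0.533]
force: [1.1, -1.4, 5.8]
width: 0.162
```

```bash
python3 - <<'E'
from h import *
p=np.load("p.npy");s=get_state();print(s["tcp_pos"],s["eef_rot"],s["force"],s["torque"])
f=grab_frame("top");c=get_calibration("top");cv2.imwrite("pics/top2.png",f)
g=f[180:290,150:215].min(2);b=cv2.resize(g,None,fx=4,fy=4,interpolation=cv2.INTER_CUBIC)>215
y,x=np.argwhere(b).mean(0);u=np.array([150+(x+.5)/4-.5,180+(y+.5)/4-.5]);print(u,b.sum()/16,onscreen(u,c,False,p))
print("mark",onscreen((140+142/3-.33,175+185/3-.33),c,False,p))
o=cv2.imread("pics/top1.png") 
E
```

```text
[ 458.65550612 -165.87174564  160.15458538] [ 0.46580291  0.53112031 -0.46512975  0.53347275] [ 1.14783918 -1.40518684  5.81031374] [-0.08542866 -0.07482895 -0.07691895]
[204.03222453 237.8960499 ] 60.125 [-56.6393654   19.73561415]
mark [-55.005602    95.15653378]
```

```bash
cat >> h.py <<'E'
def topspot(f,c,p):
    g=cv2.resize(f[185:285,150:203].min(2),None,fx=4,fy=4,interpolation=cv2.INTER_CUBIC);b=(g>200).astype(np.uint8)
    n,l,st,ce=cv2.connectedComponentsWithStats(b)
    for i in range(1,n):
        if st[i,4]>60:
            u=np.array([150,185])+(ce[i]+.5)/4-.5;print("top spot",u.round(1),st[i,4]/16,onscreen(u,c,False,p).round(1),"mark",onscreen((187,236.4),c,False,p).round(1))
E
python3 - <<'E'
from h import *
p=np.load("p.npy");c=get_calibration("top");topspot(cv2.imread("pics/top2.png"),c,p)
E
```

```text
top spot [191.  237.1] 29.625 [-54.4  78.1] mark [-54.8  95.2]
```

Call:
{"name": "drive_tool", "arguments": {"commands": [0,0,0,0,0,0,0,0,0,0,0,0,0,0,0.03,6,0,0,0.03,6,0.03,0.004,0.01,6,0.036,0.004,0,6,0.036,0.004,0,6,0.006,0.001,0,6,0,0,0,6,0,0,0,6,0,0,0,0], "fingers": 0.55}}

```text
clock: 9.87
tcp_pos: [565.8, -152.3, 228.2]
eef_rot: [0.206, 0.677, -0.206, 0.676]
force: [-0.4, 1.2, 0.1]
width: 0.549
```

```bash
python3 - <<'E'
from h import *
p=np.load("p.npy")
c=get_calibration("wrist");f=grab_frame("wrist");s=get_state();print(s["tcp_pos"],s["eef_rot"],s["width"])
cv2.imwrite("pics/w3.png",f)
for n,X in dict(side=(55,0,179),height=(-55,0,179)).items(): print(n,projw(rig(p,X),c).round(1))
E
```

```text
[ 565.72331574 -152.33379931  228.38574947] [ 0.20793096  0.6759898  -0.20793528  0.67569625] 0.5514893149050482
side [161.3 325.1]
height [275.7 236.2]
```

View pics/w3.png

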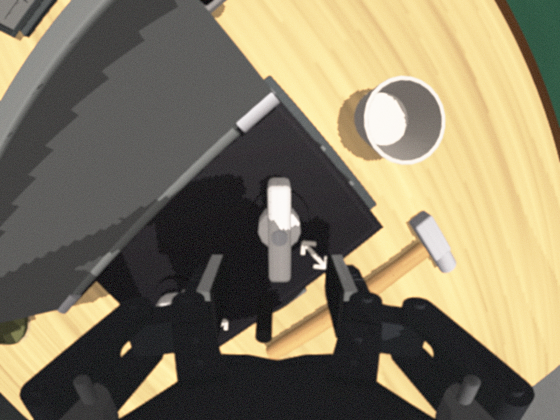

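The height bar is at pivot (279,237), with ends at (280,180) and (280,282), lined up with the jaws.

```bash
python3 - <<'E'
from h import *
p=np.load("p.npy");c=get_calibration("wrist")
pick(p,c,(279,237),(280,180),(280,282))
E
```

```text
piv [ 567.5 -152.9  179. ] mid [ 569.1 -151.7  179. ] len 66.6 jaw deg -34.0
```

Call:
{"name": "drive_tool", "arguments": {"commands": [0.002,0,-0.03,0,0,0,-0.025,0,0,0,-0.013,0,0,0,0,0,0,0,0,0]}}

```text
clock: 10.33
tcp_pos: [567.7, -152.5, 160.7]
eef_rot: [0.208, 0.676, -0.208, 0.676]
force: [-0.2, -0.2, 0.9]
width: 0.555
```

Call:
{"name": "drive_tool", "arguments": {"commands": [0,0,0,0,0,0,0,0,0,0,0,0,0,0,0,0,0,0,0,0,0,0,0,0], "fingers": 0}}

```text
clock: 10.83
tcp_pos: [567.9, -152.3, 161.9]
eef_rot: [0.208, 0.676, -0.207, 0.676]
force: [-3.8, 2.0, 6.4]
width: 0.158
```

Call:
{"name": "drive_tool", "arguments": {"commands": [0,0,0,-3,0,0,0,-6,0,0,0,-6,0,0,0,-6,0,0,0,-6,0,0,0,-6,0,0,0,-6,0,0,0,-5,0,0,0,-3,0,0,0,0,0,0,0,0]}}

```text
clock: 11.75
tcp_pos: [567.9, -152.4, 161.9]
eef_rot: [0.46, 0.537, -0.46, 0.537]
force: [-3.0, 1.8, 6.5]
width: 0.159
```

```bash
python3 - <<'E'
from h import *
p=np.load("p.npy");s=get_state();print(s["tcp_pos"],s["eef_rot"],s["force"],s["torque"])
c=get_calibration("top");f=grab_frame("top");topspot(f,c,p);cv2.imwrite("pics/top3.png",f)
E
```

```text
[ 567.91328435 -152.44175104  161.89532294] [ 0.46016772  0.53662295 -0.45983606  0.53743119] [-2.9943553   1.80209512  6.46122702] [ 0.22836529  0.68877183 -0.0362721 ]
top spot [185.  236.5] 28.875 [-53.8 103.7] mark [-54.8  95.2]
```

Call:
{"name": "drive_tool", "arguments": {"commands": [0,0,0,0,0,0,0,0,0,0,0,0,0,0,0.035,0,0,0,0.04,0,0,0,0.04,0,0,0,0.04,0,0,0,0.02,0,-0.013,0.036,0,0,-0.013,0.036,0,0,-0.013,0.036,0,0,-0.013,0.036,0,0], "fingers": 0.4}}

```text
clock: 12.8
tcp_pos: [514.8, -7.1, 335.6]
eef_rot: [0.46, 0.537, -0.46, 0.537]
force: [0.9, -0.0, 0.6]
width: 0.396
```

Call:
{"name": "drive_tool", "arguments": {"commands": [-0.013,0.036,0,0,-0.013,0.036,0,0,-0.013,0.036,0,0,-0.01,0.02,0,0,0,0,-0.04,0,0,0,-0.04,0,0,0,-0.04,0,0,0,0,0,0,0,0,0], "fingers": 0}}

```text
clock: 13.55
tcp_pos: [466.5, 119.5, 215.6]
eef_rot: [0.459, 0.538, -0.46, 0.537]
force: [0.5, -0.0, 0.7]
width: -0.001
```

```bash
python3 - <<'E'
from h import *
p=np.load("p.npy")
c=get_calibration("wrist");f=grab_frame("wrist");print(get_state()["tcp_pos"])
s=measure(f,c,p);print("mark predicted px",projw(rig(p,(-52.1,-400-109.3*np.sin(A),109.3*np.cos(A))),c))
cv2.imwrite("pics/w4.png",cv2.resize(f[40:240,0:190],None,fx=3,fy=3,interpolation=cv2.INTER_CUBIC))
E
```

```text
[467.43876987 119.64116099 217.41575905]
spot px [ 80.5 128.9] 249 screen [-51.2 112.1]
mark predicted px [ 83.10360935 127.60004778]
```

View pics/w4.png

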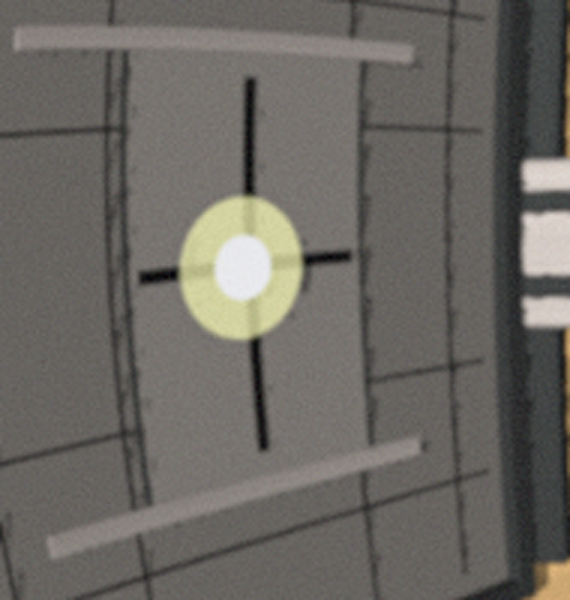

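The spot core at crop (242,268) is about 4 px up-screen from the cross centre (254,266). Sideways it is almost exact. I'll compute the trim.

```bash
python3 - <<'E'
from h import *
p=np.load("p.npy");c=get_calibration("wrist")
P=lambda u,v:((u+.5)/3-.5,40+(v+.5)/3-.5)
E={n:onscreen(P(*u),c,True,p) for n,u in dict(m=(254.5,265.5),l=(140,278),r=(350,255),t=(250,78),b=(263.5,450)).items()}
for k,v in E.items():print(k,v.round(1))
s=onscreen((80.5,128.9),c,True,p)
d=s-E["m"];print(d, "vs arm mids",s[0]-(E["t"]+E["b"])[0]/2,s[1]-(E["l"]+E["r"])[1]/2)
E
```

```text
m [-52.9 109.2]
l [-52.9 147.5]
r [-53.6  73.5]
t [-109.   111.3]
b [  3.  110.1]
[0.30049642 4.2254176 ] vs arm mids 0.4143451355984169 2.917481510848546
```

```bash
cat >> h.py <<'E'
def cross(f,c,p,m0,s):
    "sample the screen face rectified at 4 px/mm, fit the cross arms, print the spot's offset"
    K=4;H=60;n=2*H*K
    jj,ii=np.meshgrid(np.arange(n),np.arange(n));X=m0[0]-(jj-n/2)/K;S=m0[1]-(ii-n/2)/K
    W=np.stack([X,-400-S*np.sin(A),S*np.cos(A)],-1).reshape(-1,3)
    cc,ss=np.cos(p[2]),np.sin(p[2]);Wd=np.c_[p[0]+cc*W[:,0]-ss*W[:,1],p[1]+ss*W[:,0]+cc*W[:,1],W[:,2]]
    v=Wd@c["R"].T+c["t"];r=np.hypot(v[:,0],v[:,1]);th=np.arctan2(r,v[:,2])
    m=np.c_[c["mtx"][0,2]+c["mtx"][0,0]*th*v[:,0]/r,c["mtx"][1,2]+c["mtx"][0,0]*th*v[:,1]/r].astype(np.float32).reshape(n,n,2)
    g=cv2.remap(cv2.cvtColor(f,cv2.COLOR_BGR2GRAY),m,None,cv2.INTER_CUBIC);cv2.imwrite("pics/rect.png",g)
    d=np.clip(60-g.astype(float),0,None);o=lambda k:(k-n/2)/K
    sp=(n/2-(s[0]-m0[0])*K,n/2-(s[1]-m0[1])*K)
    b=12*K;L=[];R=[]
    for k in list(range(n//2-50*K,n//2-24*K))+list(range(n//2+24*K,n//2+50*K)):
        w=d[n//2-b:n//2+b,k]; 
        if w.sum()>60: L.append((k,(w*np.arange(n//2-b,n//2+b)).sum()/w.sum()))
    for k in list(range(n//2-34*K,n//2-24*K))+list(range(n//2+24*K,n//2+34*K)):
        w=d[k,n//2-b:n//2+b]
        if w.sum()>60: R.append((k,(w*np.arange(n//2-b,n//2+b)).sum()/w.sum()))
    L,R=np.array(L),np.array(R)
    row=np.polyval(np.polyfit(*L.T,1),sp[0]);col=np.polyval(np.polyfit(*R.T,1),sp[1])
    print(len(L),len(R),"spot rel mark: x",round((col-sp[0])/K,2),"z",round((row-sp[1])/K,2))
E
python3 - <<'E'
from h import *
p=np.load("p.npy");c=get_calibration("wrist");f=grab_frame("wrist");s=measure(f,c,p);cross(f,c,p,(-53,110),s)
E
```

```text
spot px [ 82.  130.2] 236 screen [-51.2 111.9]
208 80 spot rel mark: x 0.37 z 2.87
```

View pics/rect.png

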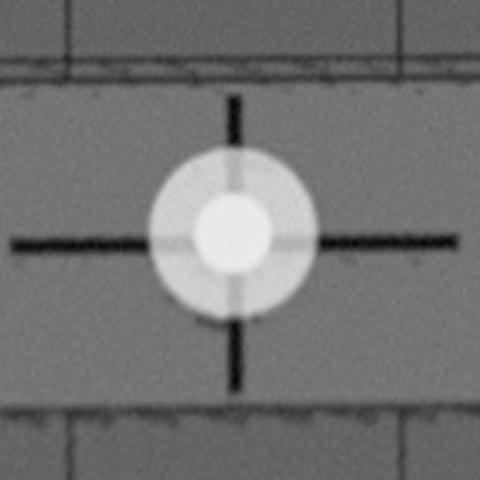

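The rectified view puts the spot at x +0.4 and z +2.9 mm from the cross, inside ±5. Margin in height is about 2 mm, and I have time to spare, but a regrasp carries its own error, so I'm leaving it as is. Next is the cover, pushed from its outer (screen) side along its arc.

Call:
{"name": "drive_tool", "arguments": {"commands": [0,0,0.038,0,0,0,0.038,0,0.008,-0.036,0,0,0.008,-0.036,0,0,0.008,-0.036,0,0,0.003,-0.02,0,0,0,0,0,0,0,0,0,0], "fingers": 0}}

```text
clock: 14.32
tcp_pos: [494.3, -9.3, 293.9]
eef_rot: [0.461, 0.536, -0.46, 0.538]
force: [-0.6, 0.3, 0.1]
width: -0.001
```

Call:
{"name": "drive_tool", "arguments": {"commands": [0.001,-0.012,0,0,0.001,-0.012,0,0,0.001,-0.012,0,0,0.001,-0.012,0,0,0.001,-0.012,0,0,0.002,-0.012,0,0,0,0,0,0]}}

```text
clock: 14.9
tcp_pos: [500.9, -82.6, 291.2]
eef_rot: [0.46, 0.537, -0.46, 0.537]
force: [0.1, -0.6, -0.1]
width: -0.001
```

Call:
{"name": "drive_tool", "arguments": {"commands": [0.001,-0.01,0,0,0.001,-0.01,-0.001,0,0.001,-0.012,-0.004,0,0.001,-0.011,-0.005,0,0.001,-0.01,-0.007,0,0.001,-0.01,-0.008,0,0,0,0,0]}}

```text
clock: 15.48
tcp_pos: [506.3, -145.1, 264.2]
eef_rot: [0.46, 0.538, -0.461, 0.536]
force: [0.6, 1.2, -0.3]
width: 0.002
```

```bash
python3 - <<'E'
from h import *
p=np.load("p.npy");s=get_state();print(s["tcp_pos"],unrig(p,s["tcp_pos"]),s["force"])
f=grab_frame("scene")
g=cv2.resize(f[130:270,180:330],None,fx=4,fy=4,interpolation=cv2.INTER_CUBIC);cv2.imwrite("pics/s2.png",g)
E
```

```text
[ 506.27337757 -145.05648909  264.24837504] [  3.84933108 -12.98403196 264.24837504] [ 0.55971907  1.24979404 -0.29875659]
```

View pics/s2.png

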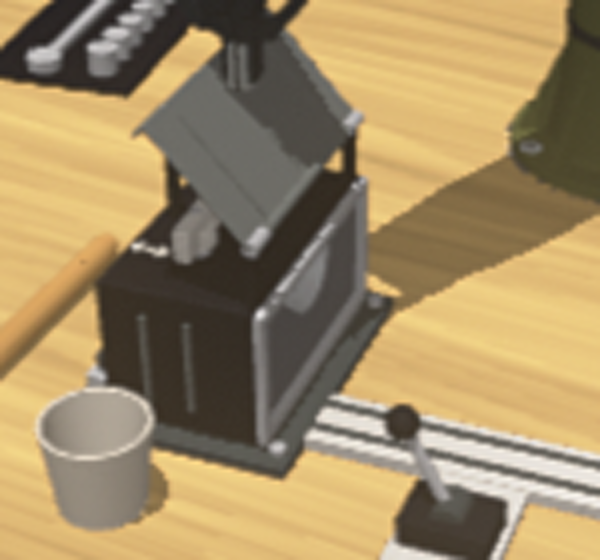

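The cover is at about 45° with the fingers on its outer face. The switch is still leaning to the lamp (ball at (402,422)). Continuing down.

Call:
{"name": "drive_tool", "arguments": {"commands": [0.001,-0.008,-0.008,0,0.001,-0.008,-0.009,0,0,-0.004,-0.007,0,0,-0.004,-0.008,0,0,-0.003,-0.008,0,0,-0.002,-0.008,0,0,-0.001,-0.008,0,0,-0.001,-0.006,0,0,0,0,0]}}

```text
clock: 16.28
tcp_pos: [508.3, -174.2, 203.0]
eef_rot: [0.46, 0.538, -0.46, 0.536]
force: [0.2, -0.3, 0.2]
width: 0.002
```

Call:
{"name": "drive_tool", "arguments": {"commands": [0,0,-0.003,0,0,0,-0.002,0,0,0,0,0]}}

```text
clock: 16.53
tcp_pos: [508.9, -174.4, 200.1]
eef_rot: [0.46, 0.537, -0.46, 0.538]
force: [-0.3, -0.3, 2.1]
width: 0.001
```

Call:
{"name": "drive_tool", "arguments": {"commands": [0,0,-0.002,0,0,0,-0.002,0,0,0,0,0]}}

```text
clock: 16.78
tcp_pos: [509.2, -174.5, 199.6]
eef_rot: [0.46, 0.536, -0.459, 0.539]
force: [-15.7, 6.2, 37.4]
width: 0.004
```

Call:
{"name": "drive_tool", "arguments": {"commands": [0,0,-0.002,0,0,0,-0.001,0,0,0,0,0]}}

```text
clock: 17.03
tcp_pos: [509.3, -174.6, 199.2]
eef_rot: [0.46, 0.535, -0.459, 0.539]
force: [-28.6, 10.8, 62.2]
width: 0.001
```

Hard stop at 37 to 62 N with the tip at z ≈ 191, so the cover is shut. I'll lift off and recheck the spot from the same viewpoint, lamp still on.

Call:
{"name": "drive_tool", "arguments": {"commands": [0,0,0.02,0,0,0,0.03,0,-0.003,0.036,0,0,-0.005,0.036,0,0,-0.006,0.036,0,0,-0.006,0.036,0,0,-0.006,0.036,0,0,-0.006,0.036,0,0,-0.006,0.036,0,0,-0.004,0.036,0,0,0,0.006,-0.03,0,0,0,0,0]}}

```text
clock: 18.03
tcp_pos: [464.9, 121.3, 209.0]
eef_rot: [0.458, 0.539, -0.46, 0.537]
force: [-0.5, -0.8, -1.6]
width: -0.002
```

```bash
python3 - <<'E'
from h import *
p=np.load("p.npy");print(get_state()["tcp_pos"])
c=get_calibration("wrist");f=grab_frame("wrist");s=measure(f,c,p);cross(f,c,p,(-53,110),s)
cv2.imwrite("pics/w5.png",f)
print("tip on",projw(rig(p,(-150,-197,104)),c))
cs=get_calibration("scene")
g=grab_frame("scene");cv2.imwrite("pics/s3.png",cv2.resize(g[130:270,180:330],None,fx=4,fy=4,interpolation=cv2.INTER_CUBIC))
print(((np.array([proj(rig(p,(x,48,190)),cs) for x in(-108,108)])-[180,130])*4).round())
E
```

```text
[464.93424627 121.27946732 209.03370547]
spot px [ 78.4 126.9] 242 screen [-51.1 111.9]
208 80 spot rel mark: x 0.5 z 2.79
tip on [397.01459599  10.00756582]
[[103. 218.]
 [230.  91.]]
```

The spot is unchanged with the cover shut (+0.5, +2.8 mm). The picture limit is reached, so the rest is checked by numbers. Now to the lamp side of the lever.

Call:
{"name": "drive_tool", "arguments": {"commands": [0.0297,-0.018,0,0,0.0297,-0.018,0,0,0.0297,-0.018,0,0,0.0297,-0.018,0,0,0.0297,-0.018,0,0,0.0297,-0.018,0,0,0,0,-0.035,0,0,0,-0.035,0,0,0,-0.035,0,0,0,-0.006,0,0,0,0,0,0,0,0,0]}}

```text
clock: 19.13
tcp_pos: [646.0, 10.8, 104.2]
eef_rot: [0.461, 0.536, -0.459, 0.538]
force: [0.7, 0.5, 0.4]
width: -0.001
```

```bash
python3 - <<'E'
from h import *
p=np.load("p.npy");s=get_state();print(s["tcp_pos"],unrig(p,s["tcp_pos"]),s["force"])
E
```

```text
[645.97267901  10.78875159 104.17018561] [-152.69621893 -151.8981228   104.17018561] [0.73221173 0.52332429 0.4485907 ]
```

Call:
{"name": "drive_tool", "arguments": {"commands": [-0.001,0.008,-0.004,0,-0.001,0.009,0,0,-0.001,0.009,0,0,-0.001,0.009,0,0,-0.001,0.009,0,0,-0.001,0.009,0,0,-0.001,0.009,0,0,-0.001,0.009,0,0,-0.001,0.009,0,0,-0.001,0.009,0,0,-0.001,0.007,0,0,0,0,0,0]}}

```text
clock: 20.13
tcp_pos: [634.2, 105.7, 97.3]
eef_rot: [0.458, 0.536, -0.461, 0.538]
force: [1.6, -16.3, -1.3]
width: -0.0
```

Call:
{"name": "drive_tool", "arguments": {"commands": [0,0.003,0,0,0,0.002,0,0,0,0,0,0]}}

```text
clock: 20.38
tcp_pos: [634.2, 106.6, 97.3]
eef_rot: [0.458, 0.535, -0.463, 0.538]
force: [-0.4, -43.8, 1.1]
width: -0.002
```

The off stop is reached with a firm reaction. Backing away, rising, and making a final numeric check.

Call:
{"name": "drive_tool", "arguments": {"commands": [0.001,-0.015,0,0,0.002,-0.02,0,0,0,0,0.035,0,0,0,0.035,0,0,0,0.035,0,-0.036,0.01,0.02,0,-0.036,0.01,0,0,-0.036,0.01,0,0,-0.036,0.01,0,0,-0.03,0.01,0,0,0,0,0,0,0,0,0,0]}}

```text
clock: 21.38
tcp_pos: [462.9, 128.2, 222.9]
eef_rot: [0.46, 0.537, -0.459, 0.538]
force: [0.5, -0.1, 1.0]
width: 0.005
```

```bash
python3 - <<'E'
from h import *
p=np.load("p.npy");s=get_state();print(s["tcp_pos"],s["force"])
f=grab_frame("wrist");c=get_calibration("wrist")
print("bright px on screen area",(f[:,:175].min(2)>225).sum())
def dark(u,f):
    x,y=u.round().astype(int);w=f[max(y-3,0):y+4,max(x-3,0):x+4];return round(float(w.mean()),1) if w.size else None
print("wrist on/off ball",[(projw(rig(p,(-150,y,104)),c).round(),dark(projw(rig(p,(-150,y,104)),c),f)) for y in(-197,-273)])
g=grab_frame("scene");cs=get_calibration("scene")
print("scene on/off ball",[dark(proj(rig(p,(-150,y,104)),cs),g) for y in(-197,-273)])
# cover free edge: grey profile across predicted edge, for y beyond the edge in steps of 4 mm at z=190
for z in(192,):
  for x in(-70,0,70):
    print(x,[int(g[tuple(proj(rig(p,(x,y,z)),cs).round().astype(int)[::-1])].mean()) for y in range(20,80,4)])
# edge position if cover were at 0.1 rad
for t in(0,.06,.12): print(t,proj(rig(p,(0,-66+114*np.cos(t),192+114*np.sin(t))),cs).round(1))
E
```

```text
[462.94771057 128.21987187 222.93637692] [ 0.49476699 -0.13654478  0.9799244 ]
bright px on screen area 0
wrist on/off ball [(array([398.,  16.]), 158.3), (array([305.,   5.]), 25.2)]
scene on/off ball [179.8, 62.9]
-70 [98, 112, 108, 99, 101, 120, 123, 140, 182, 184, 181, 179, 183, 182, 180]
0 [97, 115, 113, 104, 106, 120, 120, 133, 189, 193, 190, 192, 192, 191, 192]
70 [101, 116, 112, 107, 106, 115, 120, 153, 174, 174, 171, 177, 175, 172, 170]
0 [222.7 167. ]
0.06 [222.6 165.1]
0.12 [222.6 163.1]
```

```bash
python3 -c "
from workcell import *
print(sign_off())"
```

```text
the job is handed in; nothing more can be done
None
```

The job is handed in after about 21 s of the 72 s allowed; the sign-off gives no verdict.

I switched the lamp on, turned the side adjuster 60° clockwise and the height adjuster 47° clockwise, folded the cover down, and switched the lamp off.

- **Aim:** with the lamp lit and the cover shut, the spot measured +0.5 mm sideways and +2.8 mm in height from the cross (limit 5 mm). It had been +0.4 and +2.9 mm before the cover went down, so closing it did not shift the aim. Two rougher height readings disagreed: about +4 mm by eye in a wrist picture and about +8 mm from the oblique top view before release. I trusted the rectified wrist view and did not trim the remaining 2.8 mm.
- **Cover:** it met a hard stop at the expected height. Pressing it home peaked at about 62 N along z on the fingertips (about 69 N in all). In the last scene image its free edge was within one 4 mm sample of the predicted shut position.
- **Switch:** it was pushed against its stop both ways (10 N on, 44 N off). The last images show the ball at the off end and no spot on the screen.
- **Other checks:** the gripper was clear of everything at the end. I never pushed on the other things on the bench, but I did not check their positions separately. The 12-picture limit ran out before the end, so the last checks used pixel values rather than a viewed picture.

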